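# Hold the spring-return flush valve open with the bayonet key

### The arm

A 7-joint arm with a two-finger parallel gripper is mounted at the origin on a cart in front of the work surface, level with it; the furniture and walls round the work are solid. World frame = base frame: x ahead of the robot, y to its left, z up, the work surface at z = 0. Lengths are in mm, angles in rad, forces in N, time in s.
With the tool pointing down it reaches from about 400 to 875 mm from the base axis. Payload 4.4 kg.
Tool frame: the origin (TCP) lies at the very end of the fingers, on their centre line; the grasp point (between the pads) lies 19 mm behind it; y points along the fingers, x is the direction in which the jaws open and shut, and the axes are right-handed (so a half turn about y gives the same grasp; the last joint's range is limited). The gripper opens to 85 mm and grips with 20 to 120 N. Pads are 22 mm wide; open, the fingers measure 114 mm over their backs; the gripper's body (76 mm by 85 mm) begins 54 mm behind the grasp point. The pads swing forward as they close: fully open they stand 13 mm farther back than shut.
Start: joints at [1.141, 0.628, 0.038, 1.517, -0.027, 0.996, -0.02], TCP at [231.316, -607.462, 231.313] pointing down, gripper open.
Joint ranges: [-3.06, 3.06], [-0.37, 2.12], [-1.25, 1.32], [0.18, 2.47], [-1.1, 4.24], [0.23, 1.98], [-2.94, 2.94]. Speed limits (rad/s): [2.57, 2.57, 3.14, 3.14, 3.14, 3.14, 3.14].

### API

Orientations are given as [roll, pitch, yaw] about the fixed x, y, z axes, in that order (R = Rz(yaw) Ry(pitch) Rx(roll)).
In Python, from cell import ctrl, get_image, nets gives the robot as it stands. The module is installed in compiled form; this text tells all that it offers.
- The arm moves only by the tool step_arm, never from a script. Its argument "moves" is text: rows parted by semicolons, each of 7 numbers parted by spaces: the shift along the tool's x, y, z normalised to -1 to 1, where 1 is 0.05 m, then the turn, a rotation vector about the tool's x, y, z normalised to -1 to 1, where 1 is 0.12 rad, then the opening, from 0 (shut) to 1 (fully open). A call has 1 to 20 rows; each row shifts and turns the commanded pose from where the row before left it, along the tool's axes as they then stand; what a row does not reach is not made up. A row lasts 1/10 s, in which the tool goes at most 50 mm and 8.59 degrees, less where a joint would pass 70% of its speed; a pose out of reach is approached as far as the arm can. A call with a number of a shift or a turn outside -1 to 1 is refused whole. A call with a gripper value outside its range is refused whole. The fingers move at their own pace and stop on an object; the grip force is fixed at half the most. Time passes only in rows, so rows that do not move let the fingers close. It gives the time, the measured TCP pose, the force and the opening at its end, in the units of the state.
- ctrl.read_state(): the state, without advancing time (a new reading comes with each control period).
- get_image(name): name is "scene" or "top"; returns a dict with "color" (384x512x3 uint8, blue, green, red), "vertical_fov" (degrees; the focal length in pixels is half the picture's height over the tangent of half this angle, whatever the lens; pixels are square), "cx", "cy" (the principal point, pixels), "R" (3x3) and "t" (3): a world point X has camera coordinates R X + t. Camera axes: x right, y down, z forward; pixel columns grow to the right and rows downward; lengths in mm; the calibration is good to about 2 mm. A picture is of the moment at which its call begins. There is no depth.
- ctrl.finish_job(): hands the job in, once; it reports no verdict.
Trained networks look in a picture, given as the dict that the camera call returned (one of the last four; its "shot" number tells which), for a name from the list of things; names that differ only in an ending like _2 or _b are one class to them, and where a whole thing is asked for, a point or a joint stands for the part that bears it (a point fixed in the world has none). Each returns a list of dicts, best first, with "conf" (0 to 1); they miss things now and then, are a little off and sometimes report something else, mostly with a low value. They report only what shows in the picture. A call takes as long as a camera call. They do not tell look-alikes from the thing itself.
- nets.find_in(picture, target): "position" ([x, y, z] in mm, in world coordinates, good to about 4 mm: the middle of the surface that is visible of it).
- nets.cut_out(picture, target): "pixels" (384x512 bool, what is visible of it).
- nets.place_of(picture, target): "position" ([x, y, z] in mm, in world coordinates, good to about 4 mm: a listed point, or the origin of a listed thing).
The state is a dict: "clock": time; "qpos": joint angles; "qd": joint speeds; "tau": joint torques, N m; "eef_pos": TCP position; "tool_rot": TCP orientation; "force": force on the tool from outside, world axes, zero at the start; "torque": the same for the moment, N m; "width": finger opening in mm.
Only numpy, scipy, OpenCV 4.12 (cv2) and the standard library are available. Lean on these libraries where they do the work, as an engineer would, in place of code of your own. Each camera call takes 0.05 s, during which the arm holds its last target.

### The job

Open the flush valve of the blue-ringed port: pick the grey bayonet key up by its bar, push it fully home into the blue-ringed port with its two lugs in the two keyways, then turn it a quarter turn clockwise (seen from above) against the spring as far as it goes. The valve springs shut when it is let go, so finish while still gripping the key, holding it pressed down flush on the rim and turned to its stop. Do not work the yellow-ringed port, and leave the timer, the tape roll and the notepad where they are.

Things in the scene. Friction and masses are not known exactly. Their poses are not given: they have to be found in the camera images.
- key: loose grey bayonet key, about 0.14 kg, standing upright on its steel plug (40 mm diameter, 17 mm long); above it a disc (68 mm diameter, 8 mm thick), on that a grip bar 52 mm long (along the key's x), 14 mm thick, 35 mm high; 60 mm in all. Origin: centre of the plug's underside, z up. Two lugs stand out of the plug along +x and -x, in line with the bar; it fits either way round
- key_seat (a point): centre of the underside of the key's disc, 17 mm above the key's origin: this face comes down on the port's rim. Below it, the two steel lugs (9 mm wide, 2 to 8 mm above the plug's underside) reach 26 mm from the axis; a slot 9 mm wide, 8 mm deep runs along the key's y across the underside
- key_grip (a point): middle of the key's grip bar, 45 mm above the key's origin; the bar reaches from 25 to 60 mm above the origin. A tall fixed machine (label printer) stands behind the key and ports, its front at about x = 0.65 from y = -0.02 to -0.30: swing past it close to the robot
- port_blue: fixed round metal port with a blue ring round it, 80 mm diameter, 60 mm high, on a 96 mm square foot whose sides lie along its x and y. Origin: centre of the underside, z up. At the top a 6 mm thick lip with a round mouth (44 mm diameter); two keyways, 13 mm wide, reaching 29 mm from the axis, cut the lip along the port's +x and -x; short blue lines on the rim point at them
- port_blue_mouth (a point): centre of the blue-ringed port's mouth, at the height of its rim, 60 mm above the bench; axes as the port's
- port_blue_plate (a joint): travel (m) of the blue port's white sprung plate: 0 up (8 mm below the rim), 0.009 when the key's disc lies on the rim. It takes 3.5 N at first, 7 N at 0.009. Only in the last 3 mm are the lugs below the lip and free to turn; a turned key that is not pressed rises 3 mm until its lugs meet the lip
- port_blue_valve (a joint): turn (rad) of the blue port's valve spindle: 0 shut, grows clockwise seen from above (key yaw falls), 1.5 at its stop. A tang on the plate (30 mm long along the port's y at 0, 6 mm wide and high) enters the key's slot and drives it, with up to 0.15 rad of play. Torque 0.05 N m at 0, 0.14 N m at the stop; springs back to 0
- port_yellow: a second, identical fixed port with a yellow ring; not to be used. Origin at the centre of its underside
- port_yellow_plate (a joint): travel of the yellow port's sprung plate (m), 0 up
- port_yellow_valve (a joint): turn of the yellow port's valve spindle (rad), 0 shut
- timer: small white bench timer, 62x66x20 mm, origin at the centre of its underside; to be left alone
- tape: roll of beige tape lying flat, 69 mm diameter, 19 mm high, origin at the centre of its underside; to be left alone
- notepad: notepad, 141x100x13 mm, origin at the centre of its underside; to be left alone
Mind the look-alikes: they are no part of the job. What is shaped like the key but brown or purple is not meant.

How it is judged (in metres and radians):
On the way, in this order (a step that is already met when the one before it is completed fails the run):
1. the key is lifted off the bench by the fingers (height (world z) of key above 0.03 m and contact force between the fingers and key above 1 N), for 0.2 s.
2. the key is pushed home into the blue-ringed port, not yet turned (z of key_seat in the frame of port_blue_mouth below 0.003 m and horizontal distance between key_seat and port_blue_mouth below 0.004 m and value of joint port_blue_plate above 0.005 m and value of joint port_blue_valve below 0.6 rad), for 0.05 s.
At the end, for the whole second after the job is handed in: Key in the blue-ringed port: disc within 2 mm of the rim, within 4 mm of the port's axis and 4 degrees of upright; plate down over 6 mm; valve turned over 1.25 rad (stop at 1.5); key still, and gripped by the fingers with over 2 N (value of joint port_blue_valve above 1.25 rad and value of joint port_blue_plate above 0.006 m and z of key_seat in the frame of port_blue_mouth below 0.002 m and horizontal distance between key_seat and port_blue_mouth below 0.004 m and angle between key's own z axis and vertical below 0.07 rad and linear speed of key below 0.02 m/s and contact force between the fingers and key above 2 N); the arm keeps its last pose, push and grip.
It fails at once if the yellow-ringed port is worked (value of joint port_yellow_plate above 0.004 m or value of joint port_yellow_valve above 0.2 rad).
It fails at once if the timer, the tape roll or the notepad is pushed more than 3 cm (distance of any of timer, tape, notepad from where it was at the start of the episode above 0.03 m).
It also fails if it takes over 51 s, if anything falls off the work surface, if the arm or the gripper's body presses on something with over 40 N, if the wrist force passes 120 N, or if a joint passes its speed limit or range.

## Working session

There is one attempt and no reset: what is moved stays moved. The work goes in short steps, Python scripts to look and compute and a tool call to move; the robot and the scene stay as the last step left them, time stands still between calls to the robot, and variables do not carry over. Pictures are saved under pics/ and viewed, and the job is handed in when it is done.

Besides the shell and the picture viewer there is one more tool, called after ">>>" as name(argument=value, ...), one argument or row to a line, values as JSON. step_arm: Moves the arm, as the interface text tells. Scaled input: -1 to 1 covers 0.05 m each way for a shift and 0.12 rad each way for a turn. Its arguments: {"type":"object","properties":{"moves":{"type":"string"}},"required":["moves"]}

```bash
mkdir -p pics
python3 - <<'E'
from cell import ctrl,get_image,nets
import cv2,numpy as np
s=ctrl.read_state()
for k in s: print(k,np.round(s[k],3))
for n in("scene","top"):
    p=get_image(n); cv2.imwrite(f"pics/{n}0.png",p["color"])
    print(n,p["vertical_fov"],p["cx"],p["cy"],np.round(p["R"],4).tolist(),np.round(p["t"],1))
    for t in("key","key_grip","key_seat","port_blue","port_blue_mouth","port_yellow","timer","tape","notepad"):
        print(t,[(np.round(d["position"]).tolist(),round(d["conf"],2)) for d in nets.place_of(p,t)])
E
```

```text
clock 0.0
qpos [ 1.141  0.629  0.038  1.518 -0.027  0.996 -0.02 ]
qd [-0.001  0.001  0.002 -0.002  0.     0.     0.001]
tau [-0.0000e+00 -5.6340e+01  1.2260e+00 -1.9345e+01  1.1000e-02  1.0000e-02
 -0.0000e+00]
eef_pos [ 231.112 -606.846  230.411]
tool_rot [-1.571  0.002 -1.207]
force [0.044 0.023 0.532]
torque [ 0.013 -0.007  0.014]
width 85.375
scene 43.30791156518384 255.13961590454 191.5852504306917 [[-0.8882, -0.4591, 0.0208], [-0.282, 0.5086, -0.8135], [0.3629, -0.7284, -0.5812]] [ 405.2  241.6 1071.9]
key [([309.0, -290.0, 1.0], 0.86), ([532.0, -278.0, -1.0], 0.68), ([413.0, -262.0, -1.0], 0.66)]
key_grip [([413.0, -263.0, 48.0], 0.88), ([316.0, -293.0, 43.0], 0.77), ([537.0, -274.0, 43.0], 0.51)]
key_seat [([316.0, -296.0, 16.0], 0.89), ([413.0, -262.0, 19.0], 0.75), ([533.0, -277.0, 0.0], 0.66), ([533.0, -276.0, 15.0], 0.63), ([348.0, 303.0, 1.0], 0.6)]
port_blue [([544.0, 44.0, -0.0], 0.92)]
port_blue_mouth [([543.0, 39.0, 60.0], 0.56)]
port_yellow [([514.0, 187.0, 5.0], 0.76), ([533.0, -277.0, 17.0], 0.55), ([638.0, -399.0, -0.0], 0.31)]
timer [([347.0, 301.0, 0.0], 0.79)]
[... 175 characters left out ...]
, -0.9996, 0.0031], [-0.9752, -0.0266, -0.2197], [0.2197, 0.0028, -0.9756]] [ -73.4  495.8 1334.9]
key [([313.0, -295.0, 2.0], 0.87), ([414.0, -264.0, -2.0], 0.7), ([532.0, -279.0, -3.0], 0.48)]
key_grip [([528.0, -275.0, 44.0], 0.76), ([316.0, -292.0, 48.0], 0.74), ([409.0, -262.0, 42.0], 0.65), ([532.0, -278.0, -1.0], 0.51)]
key_seat [([318.0, -292.0, 18.0], 0.77), ([429.0, -438.0, -4.0], 0.7), ([529.0, -277.0, 19.0], 0.54), ([414.0, -264.0, 17.0], 0.53)]
port_blue [([544.0, 42.0, 1.0], 0.62)]
port_blue_mouth [([544.0, 42.0, 64.0], 0.92)]
port_yellow [([521.0, 196.0, 2.0], 0.9)]
timer [([347.0, 299.0, -4.0], 0.73)]
tape [([632.0, -395.0, 0.0], 0.64)]
notepad [([428.0, -441.0, -4.0], 0.89)]
```

View pics/scene0.png

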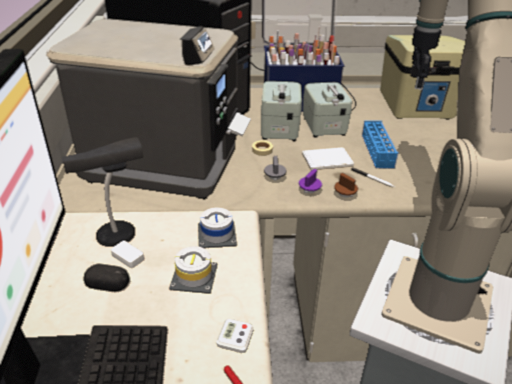

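View pics/top0.png

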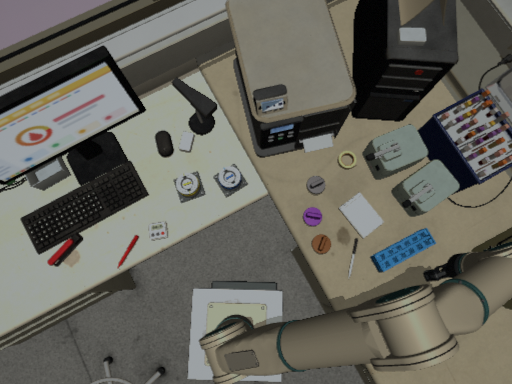

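The candidates are grey (scene 275,170; top 316,184), purple (scene 311,182; top 312,216) and brown (scene 345,185; top 321,244). The grey one is the key. The blue port is at scene (216,228) and top (230,178). I'll check with close crops.

Run:
```python
import cv2,numpy as np
a=cv2.imread("pics/scene0.png");b=cv2.imread("pics/top0.png")
def c(im,x,y,w=26): return cv2.resize(im[y-w:y+w,x-w:x+w],(390,290 if 0 else 390),interpolation=cv2.INTER_CUBIC)
def c2(im,x,y,w=26): return cv2.resize(im[y-w:y+w,x-w:x+w],(300,300),interpolation=cv2.INTER_CUBIC)
cv2.imwrite("pics/crop0.png",np.vstack([np.hstack([c2(a,275,170),c2(a,216,228)]),np.hstack([c2(b,316,184),c2(b,230,178)])]))
```

```text
(no output)
```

View pics/crop0.png

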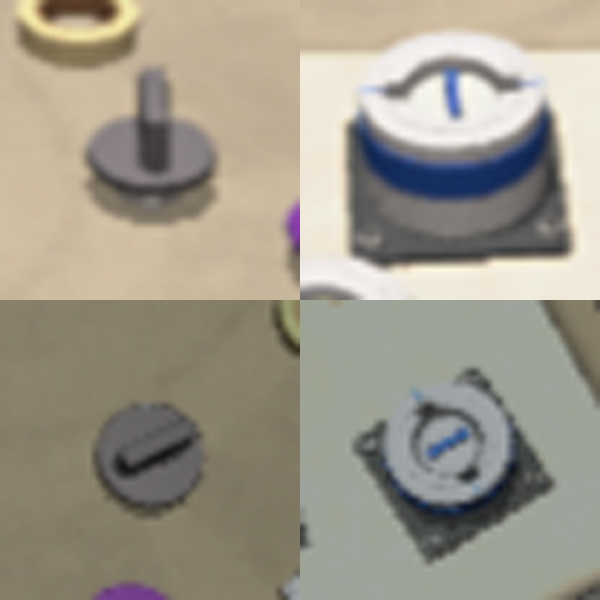

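```bash
cat > h.py <<'E'
import cv2,numpy as np
from scipy.optimize import minimize
def proj(p,X):
    f=192/np.tan(np.radians(p["vertical_fov"]/2))
    c=np.asarray(X)@np.asarray(p["R"]).T+np.asarray(p["t"])
    return np.c_[p["cx"]+f*c[:,0]/c[:,2],p["cy"]+f*c[:,1]/c[:,2]]
th=np.linspace(0,2*np.pi,60,endpoint=False)
def cyl(r,z0,z1): return np.vstack([np.c_[r*np.cos(th),r*np.sin(th),0*th+z] for z in(z0,z1)])
def box(a,b,z0,z1): return np.array([[i*a/2,j*b/2,z] for i in(-1,1) for j in(-1,1) for z in(z0,z1)])
KEY=[cyl(20,0,17),cyl(34,17,25),box(52,14,25,60)]
def port(h=6): return [cyl(40,0,60),box(96,96,0,h)]
def place(P,x,y,z,yaw):
    c,s=np.cos(yaw),np.sin(yaw); return P@np.array([[c,-s,0],[s,c,0],[0,0,1]]).T+[x,y,z]
def render(p,parts,pose,S=4,shape=(384,512)):
    m=np.zeros((shape[0]*S,shape[1]*S),np.uint8)
    for P in parts:
        q=(proj(p,place(P,*pose))+.5)*S-.5
        cv2.fillConvexPoly(m,cv2.convexHull(np.round(q*16).astype(np.int32)),255,shift=4)
    return cv2.resize(m,(shape[1],shape[0]),interpolation=cv2.INTER_AREA)/255.
E
cat > fit.py <<'E'
from h import *
from cell import ctrl,get_image,nets
import pickle
ps=[get_image("scene"),get_image("top")]
pickle.dump(ps,open("ps.pkl","wb"))
M={}
for n,xy in(("key",(531,-277)),("port_blue",(544,42))):
    ms=[]
    for p in ps:
        c=nets.cut_out(p,n); u=proj(p,np.array([[*xy,30.]]))[0]
        best=min(c,key=lambda d:np.hypot(*(np.argwhere(d["pixels"]).mean(0)[::-1]-u)))
        ms.append(best["pixels"].astype(float)); print(n,best["conf"],best["pixels"].sum(),u)
    M[n]=ms
    for which in([0,1],[0],[1]):
        def cost(v,parts): return sum(np.abs(render(ps[i],parts,(v[0],v[1],0,v[2]))-ms[i]).sum() for i in which)
        res=[]
        for y0 in np.arange(0,3.1 if n=="key" else 1.5,.4):
            f=(lambda v:cost(v,KEY)) if n=="key" else (lambda v:cost(v,port(6)))
            r=minimize(f,[*xy,y0],method="Nelder-Mead",options=dict(initial_simplex=[[*xy,y0],[xy[0]+8,xy[1],y0],[xy[0],xy[1]+8,y0],[*xy,y0+.3]],xatol=.05,fatol=.05,maxiter=120))
            res.append((r.fun,r.x))
        res.sort(key=lambda t:t[0])
        for f,x in res[:3]: print(which,round(f,1),np.round(x,3))
pickle.dump(M,open("M.pkl","wb"))
E
time python3 fit.py
```

```text
key 0.53 297 [275.60995144 167.07671639]
key 0.62 316 [316.02720762 184.4966023 ]
[0, 1] 89.7 [ 532.755 -274.199    2.015]
[0, 1] 89.8 [ 532.719 -274.224    2.016]
[0, 1] 89.9 [ 532.897 -273.743    1.993]
[0] 50.0 [ 531.723 -274.417    2.042]
[0] 50.1 [ 531.793 -274.357   -1.103]
[0] 50.1 [ 531.827 -274.433    2.038]
[1] 37.3 [ 5.33391e+02 -2.74373e+02  1.80000e-02]
[1] 37.6 [ 532.712 -273.613    2.23 ]
[1] 37.7 [ 533.209 -274.229    2.69 ]
port_blue 0.66 1386 [216.86199793 225.30414023]
port_blue 0.64 650 [229.45711243 178.76793676]
[0, 1] 113.5 [545.077  42.816   0.588]
[0, 1] 114.3 [544.687  42.808   0.602]
[0, 1] 114.6 [544.93   42.695   0.6  ]
[0] 77.7 [544.851  43.217   0.62 ]
[0] 77.8 [544.742  42.552   0.616]
[0] 78.1 [544.474  43.049   0.601]
[1] 32.7 [545.476  43.154   0.593]
[1] 32.7 [545.482  43.02    0.592]
[1] 33.3 [545.925  43.134   0.591]
real	0m18.243s
user	0m31.724s
sys	0m14.323s
```

Run:
```python
from h import *
import pickle
ps=pickle.load(open("ps.pkl","rb"))
rows=[]
def crop(p,ctr,polys,w=26,S=12):
    x,y=np.round(ctr).astype(int)
    im=cv2.resize(p["color"][y-w:y+w,x-w:x+w],None,fx=S/2,fy=S/2,interpolation=cv2.INTER_CUBIC)
    for q,c in polys:
        q=((q-[x-w,y-w]+.5)*S/2-.5)
        cv2.polylines(im,[np.round(q).astype(np.int32)],True,c,1)
    return cv2.resize(im,(300,300))
def rect(a,b,z): return np.array([[a,b,z],[-a,b,z],[-a,-b,z],[a,-b,z]])/np.array([2,2,1])
circ=lambda r,z: np.c_[r*np.cos(th),r*np.sin(th),0*th+z]
for p in ps:
    k=(532.5,-274.3,0,1.98); b=(545,42.9,0,.597)
    P1=[(proj(p,place(X,*k)),c) for X,c in((circ(34,25),(0,255,0)),(rect(52,14,60),(0,0,255)),(circ(34,17),(0,255,255)))]
    P2=[(proj(p,place(X,*b)),c) for X,c in((circ(40,60),(0,255,0)),(rect(96,96,6),(0,0,255)),(circ(22,60),(0,255,255)),(rect(58,13,60),(255,0,255)),(rect(6,30,52),(0,128,255)))]
    u=lambda o:proj(p,np.array([[o[0],o[1],30.]]))[0]
    rows.append(np.hstack([crop(p,u(k),P1),crop(p,u(b),P2)]))
cv2.imwrite("pics/ov.png",np.vstack(rows))
```

```text
(no output)
```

View pics/ov.png

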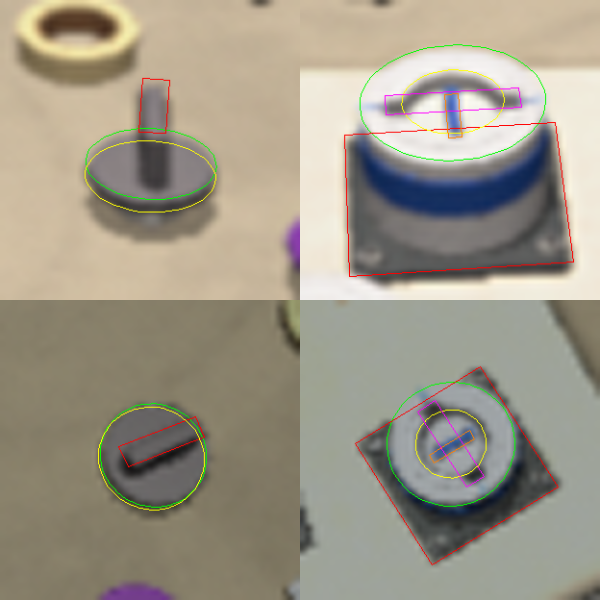

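Run:
```python
from h import *
import pickle
ps=pickle.load(open("ps.pkl","rb"))
# rectify each view: world plane homography at z -> metric ortho map 0.25mm/px
def rectify(p,cx,cy,z,half=60,res=.2):
    n=int(2*half/res)
    W=np.array([[cx-half,cy-half,z],[cx+half,cy-half,z],[cx+half,cy+half,z],[cx-half,cy+half,z]],float)
    dst=np.float32([[n,n],[n,0],[0,0],[0,n]])  # up=+x, left=+y
    H=cv2.getPerspectiveTransform(np.float32(proj(p,W)),dst)
    im=cv2.warpPerspective(p["color"],H,(n,n),flags=cv2.INTER_CUBIC)
    return im
def draw(im,circles,lines,half=60,s=5):
    c=half*s
    for r,col in circles: cv2.circle(im,(c,c),int(r*s),col,1)
    for a,r in lines:
        d=np.array([-np.sin(a),-np.cos(a)])*r*s
        cv2.line(im,tuple(np.int32([c,c]-d)),tuple(np.int32([c,c]+d)),(0,0,255),1)
    return cv2.resize(im,(390,300) if 0 else (300,300),interpolation=cv2.INTER_AREA)
G=(0,255,0);Y=(0,255,255)
out=[]
for p in ps:
    out.append(np.hstack([draw(rectify(p,545,42.9,60),[(40,G),(22,Y)],[(.597,50)]),
                          draw(rectify(p,532.5,-274.3,25),[(34,G)],[]),
                          ]))
    print()
out=np.vstack(out); cv2.imwrite("pics/rect.png",out)
```

```text
(no output)
```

View pics/rect.png

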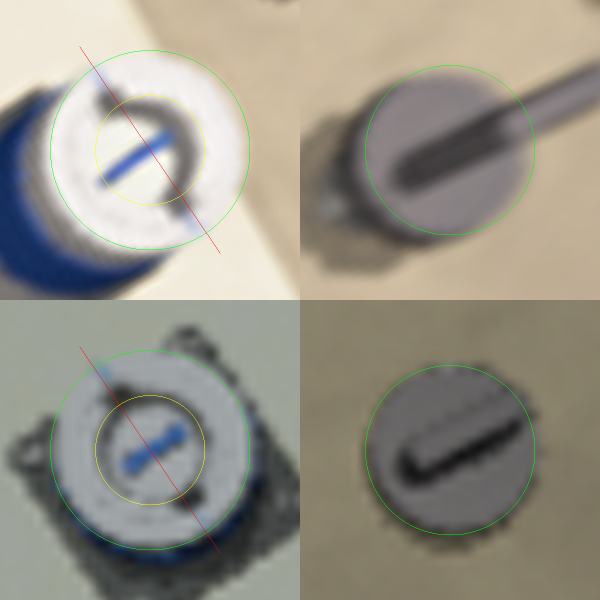

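>>> step_arm(
  moves="-0.3 0 0.6 0 0 0 1;-0.41 0 0.8 0 0 0 1;-0.41 0 0.8 0 0 0 1;-0.41 0 0.8 0 0 0 1;-0.41 0 0.8 0 0 0 1;-0.41 0 0.8 0 0 0 1;-0.41 0 0.8 0 0 0 1;-0.41 0 0.8 0 0 0 1;-0.41 0 0.8 0 0 0 1;-0.3 0 0.6 0 0 0 1",
)

```text
clock: 2.3
eef_pos: [519.7, -287.8, 231.5]
tool_rot: [-1.569, 0.0, -1.204]
force: [-0.0, 0.1, -0.4]
width: 85.5
```

>>> step_arm(
  moves="0 0 0 0 -1 0 1;0 0 0 0 -1 0 1;0 0 0 0 -1 0 1;0 0 0 0 -1 0 1;0 0 0 0 -1 0 1;0 0 0 0 -1 0 1;0 0 0 0 -1 0 1;0 0 0 0 -1 0 1;0 0 0 0 -1 0 1;0 0 0 0 -1 0 1;0 0 0 0 -1 0 1;0 0 0 0 -1 0 1;0 0 0 0 -1 0 1;0 0 0 0 -0.9 0 1;0 0 0 0 0 0 1",
)

```text
clock: 3.8
eef_pos: [517.3, -291.2, 231.3]
tool_rot: [-1.571, -0.0, 0.461]
force: [-0.0, -0.5, 0.7]
width: 85.8
```

>>> step_arm(
  moves="0.42 0 0.18 0 0 0 1;0 0.6 0 0 0 0 1;0 0.7 0 0 0 0 1;0 0.7 0 0 0 0 1;0 0.6 0 0 0 0 1;0 0.5 0 0 0 0 1;0 0.4 0 0 0 0 1;0 0.3 0 0 0 0 1;0 0 0 0 0 0 1",
)

```text
clock: 4.7
eef_pos: [530.9, -273.1, 39.5]
tool_rot: [-1.568, 0.003, 0.46]
force: [-0.6, -0.3, 0.1]
width: 85.6
```

```bash
cat > look.py <<'E'
import sys
from h import *
from cell import ctrl,get_image
import pickle
n=sys.argv[1]; x,y,z=map(float,sys.argv[2:5]); w=int(sys.argv[5]) if len(sys.argv)>5 else 40
ps=[get_image("scene"),get_image("top")]; pickle.dump(ps,open("ps_%s.pkl"%n,"wb"))
o=[]
for p in ps:
    u=np.round(proj(p,np.array([[x,y,z]]))[0]).astype(int)
    a,b=max(0,u[0]-w),max(0,u[1]-w)
    o.append(cv2.resize(p["color"][b:b+2*w,a:a+2*w],(400,400),interpolation=cv2.INTER_CUBIC)); print(u)
cv2.imwrite("pics/%s.png"%n,np.hstack(o)); s=ctrl.read_state(); print(s["clock"],np.round(s["eef_pos"],1),np.round(s["tool_rot"],3),np.round(s["qpos"],2))
E
python3 look.py a1 532 -274 40
```

```text
[275 165]
[316 184]
4.8 [ 532.6 -273.6   41.7] [-1.571 -0.     0.46 ] [ 0.62  0.83 -0.31  1.8   0.42  0.58  0.51]
```

View pics/a1.png

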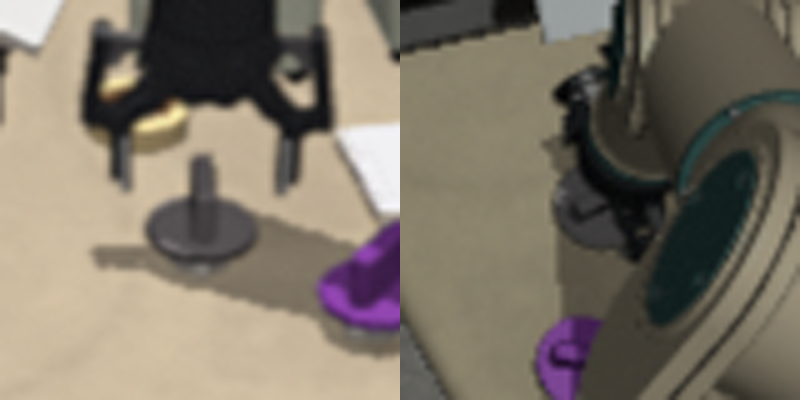

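The grey key stands centred between the open fingers (scene crop 203,200), and the purple one stays clear. Next I lower the last bit and close.

>>> step_arm(
  moves="0 0.22 0 0 0 0 1;0 0 0 0 0 0 0;0 0 0 0 0 0 0;0 0 0 0 0 0 0;0 0 0 0 0 0 0;0 0 0 0 0 0 0;0 0 0 0 0 0 0;0 0 0 0 0 0 0",
)

```text
clock: 5.6
eef_pos: [532.3, -273.7, 30.6]
tool_rot: [-1.571, -0.0, 0.461]
force: [-0.6, 0.3, 2.8]
width: 12.8
```

>>> step_arm(
  moves="0 -0.2 0 0 0 0 0;0 -0.4 0 0 0 0 0;0 -0.6 0 0 0 0 0;0 -0.7 0 0 0 0 0;0 -0.7 0 0 0 0 0;-0.2 -0.6 0.1 0 0 0 0;-0.35 -0.2 0.17 0 0 0 0;-0.35 0 0.17 0 0 0 0;-0.35 0 0.18 0 0 0 0;0 0 0 0 0 0 0",
)

```text
clock: 6.6
eef_pos: [459.0, -273.9, 200.7]
tool_rot: [-1.57, 0.003, 0.459]
force: [1.1, 0.1, -1.6]
width: 12.7
```

>>> step_arm(
  moves="0.1 0 0.2 0 0 0 0;0.2 0 0.4 0 0 0 0;0.3 0 0.6 0 0 0 0;0.35 0 0.7 0 0 0 0;0.35 0 0.7 0 0 0 0;0.35 0 0.7 0 0 0 0;0.35 0 0.7 0 0 0 0;0.35 0 0.7 0 0 0 0;0.25 0 0.5 0 0 0 0;0.15 0 0.3 0 0 0 0;0.05 0 0.1 0 0 0 0;0 0 0 0 0 0 0",
)

```text
clock: 7.8
eef_pos: [463.5, 40.9, 200.5]
tool_rot: [-1.571, -0.001, 0.464]
force: [0.7, -0.3, -1.0]
width: 13.3
```

>>> step_arm(
  moves="0 0 0 0 -0.5 0 0;0 0 0 0 -1 0 0;0 0 0 0 -1 0 0;0 0 0 0 -1 0 0;0 0 0 0 -1 0 0;0 0 0 0 -1 0 0;0 0 0 0 -1 0 0;0 0 0 0 -1 0 0;0 0 0 0 -1 0 0;0 0 0 0 -1 0 0;0 0 0 0 -1 0 0;0 0 0 0 -1 0 0;0 0 0 0 -1 0 0;0 0 0 0 -1 0 0;0 0 0 0 -0.6 0 0;0 0 0 0 0 0 0",
)

```text
clock: 9.4
eef_pos: [463.4, 37.9, 200.0]
tool_rot: [-1.57, -0.0, 2.151]
force: [0.4, -0.9, -1.4]
width: 13.0
```

```bash
python3 look.py a2 480 42 140 70;python3 - <<'E'
from cell import ctrl
import numpy as np
print([np.round(ctrl.read_state()["eef_pos"],1) for i in range(2)])
E
```

```text
[239 197]
[227 189]
9.5 [463.4  38.4 200.2] [-1.57   0.     2.149] [ 0.49  0.56 -0.92  2.03  0.6   0.84  1.37]
[array([463.4,  38.4, 200.2]), array([463.4,  38.4, 200.2])]
```

View pics/a2.png

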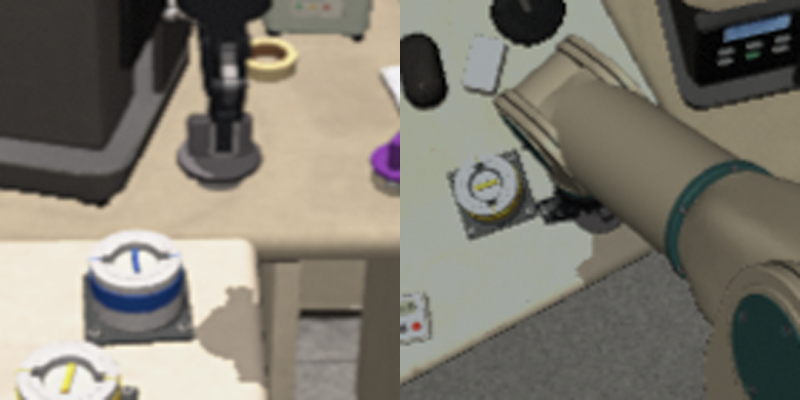

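>>> step_arm(
  moves="-0.1 0 -0.2 0 0 0 0;-0.2 0 -0.34 0 0 0 0;-0.24 0.2 -0.4 0 0 0 0;-0.18 0.4 -0.34 0 0 0 0;-0.1 0.5 -0.14 0 0 0 0;0 0.4 0 0 0 0 0;0 0.2 0 0 0 0 0;0 0 0 0 0 0 0;0 0 0 0 0 0 0",
)

```text
clock: 10.4
eef_pos: [545.7, 44.6, 115.9]
tool_rot: [-1.572, 0.0, 2.153]
force: [0.2, -0.1, -1.0]
width: 12.9
```

```bash
python3 look.py a3 545 43 90 40
```

```text
[216 206]
[228 174]
10.5 [546.   44.5 116.4] [-1.573e+00  1.000e-03  2.153e+00] [ 0.36  0.76 -0.79  1.9   0.75  0.8   1.31]
```

View pics/a3.png

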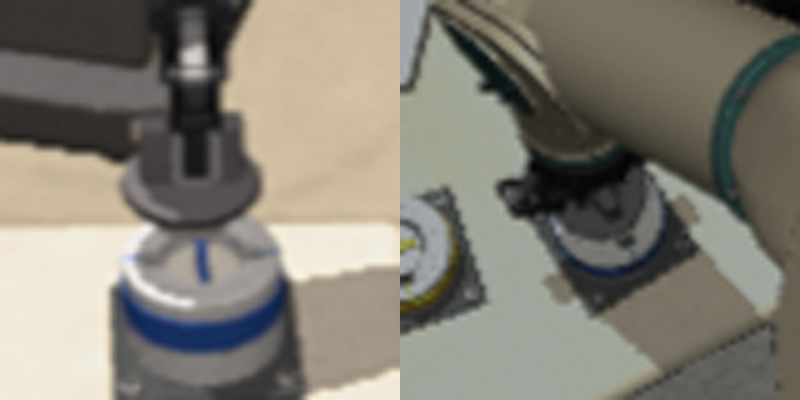

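```bash
cat > ov.py <<'E'
import sys,pickle
from h import *
n=sys.argv[1]; kx,ky,kz,kyaw,bx,by,byaw=map(float,sys.argv[2:9]); w=25
ps=pickle.load(open("ps_%s.pkl"%n,"rb"))
rect=lambda a,b,z: np.array([[a,b,z],[-a,b,z],[-a,-b,z],[a,-b,z]])/np.array([2,2,1])
circ=lambda r,z: np.c_[r*np.cos(th),r*np.sin(th),0*th+z]
o=[]
for p in ps:
    u=np.round(proj(p,np.array([[bx,by,80.]]))[0]).astype(int); S=400/(2*w)
    im=cv2.resize(p["color"][u[1]-w:u[1]+w,u[0]-w:u[0]+w],(400,400),interpolation=cv2.INTER_CUBIC)
    for X,pose,c in((circ(34,25),(kx,ky,kz,kyaw),(0,255,0)),(circ(34,17),(kx,ky,kz,kyaw),(0,255,255)),(rect(52,14,60),(kx,ky,kz,kyaw),(0,0,255)),
       (circ(40,60),(bx,by,0,byaw),(255,255,0)),(rect(58,13,60),(bx,by,0,byaw),(255,0,255)),(rect(96,96,6),(bx,by,0,byaw),(255,0,0))):
        q=(proj(p,place(X,*pose))-u+w+.5)*S-.5
        cv2.polylines(im,[np.round(q*16).astype(np.int32)],True,c,1,shift=4)
    o.append(im)
cv2.imwrite("pics/ov_%s.png"%n,np.hstack(o))
E
python3 ov.py a3 546 44.5 85.5 3.724 545 43 0.585
```

```text
(no output)
```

View pics/ov_a3.png

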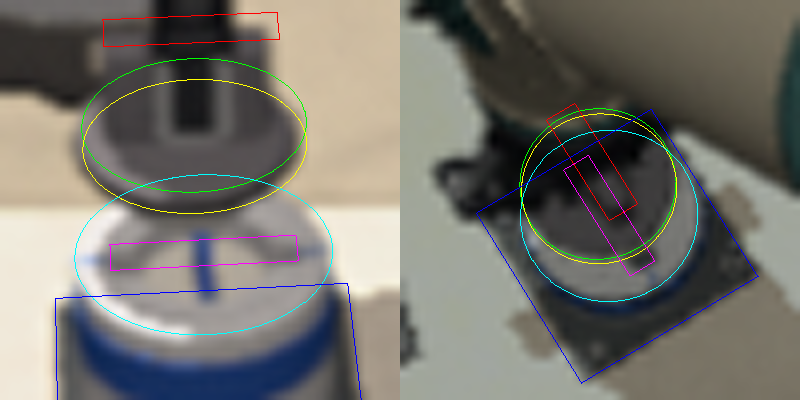

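Run:
```python
import pickle
from h import *
p=pickle.load(open("ps_a3.pkl","rb"))[0]
u=np.array([214,203]);w=20
im=cv2.resize(p["color"][u[1]-w:u[1]+w,u[0]-w:u[0]+w],(600,600),interpolation=cv2.INTER_CUBIC)
for k in range(0,600,75): cv2.putText(im,str(k),(k,595),0,.35,(0,0,0),1);cv2.line(im,(k,0),(k,6),(0,0,255),1);cv2.line(im,(0,k),(6,k),(0,0,255),1)
cv2.imwrite("pics/raw3.png",im)
```

```text
(no output)
```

View pics/raw3.png

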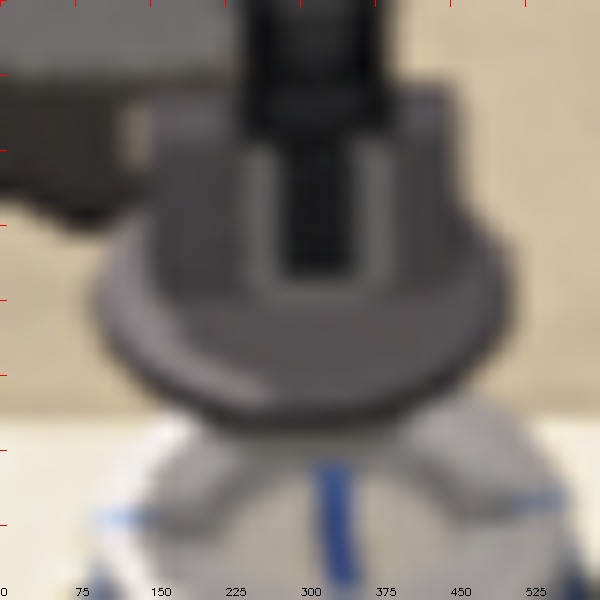

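```bash
cat > q.py <<'E'
import pickle
from h import *
from scipy.optimize import least_squares
p=pickle.load(open("ps_a3.pkl","rb"))[0]
def px(c): c=np.array(c,float); return (c+.5)/15-.5+np.array([194,183])
def ray(uv,z):
    f=192/np.tan(np.radians(p["vertical_fov"]/2)); R=np.asarray(p["R"]);t=np.asarray(p["t"])
    C=-R.T@t; d=R.T@np.array([(uv[0]-p["cx"])/f,(uv[1]-p["cy"])/f,1]); return C+d*(z-C[2])/d[2]
a,b=ray(px([95,517]),60),ray(px([567,498]),60)
print("port lines",a.round(1),b.round(1),"mid",((a+b)/2).round(1),"yaw",np.arctan2(*(a-b)[1::-1]),np.hypot(*(a-b)[:2]))
def ext(v,yaw=3.724):
    d=proj(p,place(KEY[1],*v,yaw)); bt=proj(p,place(KEY[2],*v,yaw))
    return np.array([d[:,0].min(),d[:,0].max(),d[:,1].max(),bt[:,0].min(),bt[:,0].max(),bt[:,1].min()])
obs=np.array([px([93,0])[0],px([512,0])[0],px([0,428])[1],px([150,0])[0],px([459,0])[0],px([0,86])[1]])
v0=(546,44.5,85.5)
print("obs",obs.round(2));print("mod",ext(v0).round(2))
for kz in(83,84.5,86):
  r=least_squares(lambda v:(ext((v[0],v[1],kz))-obs)[[0,1,2,3,4]],[546,44.5]); print(kz,r.x.round(1),r.fun.round(2))
E
python3 q.py
```

```text
port lines [578.1  65.4  60. ] [512.3  23.4  60. ] mid [545.2  44.4  60. ] yaw 0.5680837813879918 78.03321589171762
obs [199.73 227.67 211.07 203.53 224.13 188.27]
mod [200.7  228.84 211.19 203.37 225.67 186.04]
83 [549.9  42.2] [ 0.15  0.25 -0.05 -1.    0.62]
84.5 [548.9  43.8] [ 0.12  0.28 -0.06 -1.03  0.64]
86 [547.9  45.4] [ 0.09  0.31 -0.06 -1.05  0.66]
```

>>> step_arm(
  moves="0 0.1 0.06 0 0 0 0;0 0.2 0 0 0 0 0;0 0.06 0 0 0 0 0;0 0 0 0 0 0 0;0 0 0 0 0 0 0",
)

```text
clock: 11.0
eef_pos: [542.6, 42.7, 97.2]
tool_rot: [-1.571, -0.0, 2.153]
force: [-0.4, 0.2, -1.4]
width: 13.1
```

```bash
python3 look.py a4 545 43 80 24
```

```text
[216 210]
[228 175]
11.1 [542.8  42.8  97.5] [-1.571  0.     2.153] [ 0.35  0.79 -0.76  1.92  0.78  0.76  1.28]
```

View pics/a4.png

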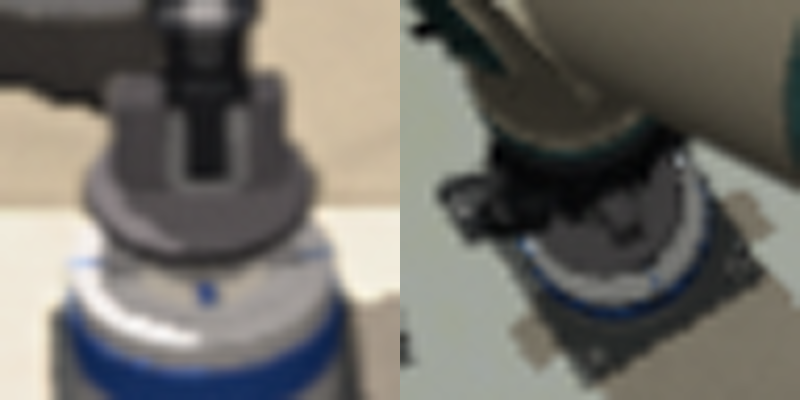

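```bash
python3 ov.py a4 545 44.5 67 3.724 545 43.5 0.58
```

```text
(no output)
```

View pics/ov_a4.png

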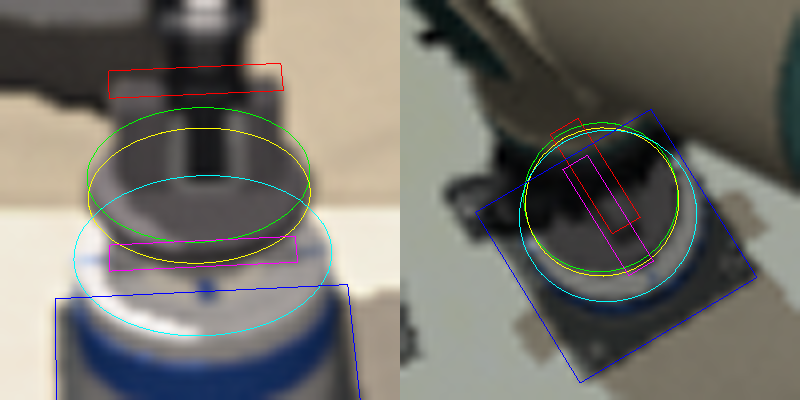

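>>> step_arm(
  moves="0 0.1 0 0 0 0 0;0 0.1 0 0 0 0 0;0 0.06 0 0 0 0 0;0 0 0 0 0 0 0",
)

```text
clock: 11.5
eef_pos: [542.3, 42.5, 83.7]
tool_rot: [-1.57, -0.0, 2.153]
force: [0.3, 0.5, -2.5]
width: 12.8
```

>>> step_arm(
  moves="0 0.06 0 0 0 0 0;0 0.06 0 0 0 0 0;0 0.06 0 0 0 0 0;0 0 0 0 0 0 0;0 0 0 0 0 0 0",
)

```text
clock: 12.0
eef_pos: [542.8, 42.7, 75.6]
tool_rot: [-1.571, 0.0, 2.153]
force: [-1.2, -0.1, 4.6]
width: 12.8
```

>>> step_arm(
  moves="0 0.03 0 0 0 0 0;0 0 0 0 0 0 0;0 0 0 0 0 0 0",
)

```text
clock: 12.3
eef_pos: [542.8, 42.7, 74.0]
tool_rot: [-1.571, 0.0, 2.153]
force: [-0.7, -0.4, 4.6]
width: 13.0
```

>>> step_arm(
  moves="0 0.03 0 0 0 0 0;0 0 0 0 0 0 0;0 0 0 0 0 0 0",
)

```text
clock: 12.6
eef_pos: [542.9, 42.7, 73.5]
tool_rot: [-1.571, 0.001, 2.153]
force: [-2.7, -1.7, 14.5]
width: 12.9
```

>>> step_arm(
  moves="0 0.03 0 0 0 0 0;0 0 0 0 0 0 0;0 0 0 0 0 0 0",
)

```text
clock: 12.9
eef_pos: [542.9, 42.7, 73.5]
tool_rot: [-1.571, 0.002, 2.153]
force: [-7.1, -3.1, 27.3]
width: 12.9
```

>>> step_arm(
  moves="0 -0.01 0 0 0 0 0;0.003 0 0 0 0.5 0 0;0.003 0 0 0 0.5 0 0;0.003 0 0 0 0.5 0 0;0.003 0 0 0 0.5 0 0;0.003 0 0 0 0.5 0 0;0.003 0 0 0 0.5 0 0;0 0 0 0 0 0 0",
)

```text
clock: 13.7
eef_pos: [543.4, 43.5, 73.5]
tool_rot: [-1.574, 0.002, 1.792]
force: [-3.6, -2.5, 20.5]
width: 13.5
```

Run:
```python
from cell import ctrl
import numpy as np
s=ctrl.read_state()
for k in("clock","qpos","eef_pos","tool_rot","force","torque"): print(k,np.round(s[k],3))
```

```text
clock 13.7
qpos [ 0.271  0.79  -0.635  1.932  0.751  0.669  0.953]
eef_pos [543.387  43.507  73.476]
tool_rot [-1.574  0.002  1.792]
force [-3.62  -2.496 20.519]
torque [-0.147  0.885 -0.073]
```

>>> step_arm(
  moves="0.003 0 0 0 0.5 0 0;0.003 0 0 0 0.5 0 0;0.003 0 0 0 0.5 0 0;0.003 0 0 0 0.5 0 0;0.003 0 0 0 0.5 0 0;0.003 0 0 0 0.5 0 0;0.003 0 0 0 0.5 0 0;0.003 0 0 0 0.5 0 0;0.003 0 0 0 0.5 0 0;0 0 0 0 0 0 0",
)

```text
clock: 14.7
eef_pos: [543.6, 44.4, 73.5]
tool_rot: [-1.575, 0.0, 1.252]
force: [-2.1, -2.6, 20.9]
width: 13.2
```

```bash
cat > st.py <<'E'
from cell import ctrl
import numpy as np
s=ctrl.read_state()
for k in("clock","qpos","eef_pos","tool_rot","force","torque"): print(k,np.round(s[k],3))
E
python3 st.py
```

```text
clock 14.7
qpos [ 0.184  0.756 -0.493  1.934  0.615  0.602  0.536]
eef_pos [543.628  44.374  73.464]
tool_rot [-1.575  0.     1.252]
force [-2.125 -2.634 20.893]
torque [-0.218  0.783 -0.07 ]
```

>>> step_arm(
  moves="0.003 0 0 0 0.5 0 0;0.003 0 0 0 0.5 0 0;0.003 0 0 0 0.5 0 0;0.003 0 0 0 0.5 0 0;0.003 0 0 0 0.5 0 0;0.003 0 0 0 0.5 0 0;0.003 0 0 0 0.5 0 0;0.003 0 0 0 0.5 0 0;0.003 0 0 0 0.5 0 0;0 0 0 0 0 0 0",
)

```text
clock: 15.7
eef_pos: [544.9, 44.8, 73.5]
tool_rot: [-1.575, -0.002, 0.711]
force: [-0.3, -3.5, 19.6]
width: 13.2
```

```bash
python3 st.py
```

```text
clock 15.7
qpos [ 0.091  0.731 -0.348  1.934  0.457  0.55   0.143]
eef_pos [544.894  44.847  73.486]
tool_rot [-1.575 -0.002  0.711]
force [-0.313 -3.533 19.634]
torque [-0.61   0.464  0.009]
```

>>> step_arm(
  moves="0.002 0 0 0 0.4 0 0;0 0 0 0 0 0 0",
)

```text
clock: 15.9
eef_pos: [545.0, 44.9, 73.5]
tool_rot: [-1.575, -0.002, 0.664]
force: [-0.7, -4.5, 18.6]
width: 13.2
```

```bash
python3 st.py
```

```text
clock 15.9
qpos [ 0.083  0.73  -0.336  1.934  0.442  0.546  0.11 ]
eef_pos [545.011  44.882  73.482]
tool_rot [-1.575 -0.002  0.664]
force [-0.717 -4.539 18.599]
torque [-0.575  0.463  0.103]
```

>>> step_arm(
  moves="0.002 0 0 0 0.4 0 0;0 0 0 0 0 0 0",
)

```text
clock: 16.1
eef_pos: [545.1, 44.8, 73.5]
tool_rot: [-1.575, -0.002, 0.616]
force: [-1.3, -2.9, 19.5]
width: 13.1
```

```bash
python3 st.py
```

```text
clock 16.1
qpos [ 0.075  0.728 -0.323  1.934  0.427  0.542  0.076]
eef_pos [545.14   44.845  73.47 ]
tool_rot [-1.575 -0.002  0.616]
force [-1.261 -2.874 19.45 ]
torque [-0.592  0.432  0.14 ]
```

>>> step_arm(
  moves="0.002 0 0 0 0.3 0 0;0 0 0 0 0 0 0",
)

```text
clock: 16.3
eef_pos: [545.2, 44.9, 73.5]
tool_rot: [-1.575, -0.002, 0.58]
force: [-1.1, -3.0, 19.1]
width: 13.3
```

```bash
python3 st.py
```

```text
clock 16.3
qpos [ 0.069  0.727 -0.313  1.934  0.415  0.54   0.051]
eef_pos [545.2    44.867  73.468]
tool_rot [-1.575 -0.002  0.58 ]
force [-1.134 -2.979 19.086]
torque [-0.599  0.459  0.144]
```

>>> step_arm(
  moves="0.002 0 0 0 0.3 0 0;0 0 0 0 0 0 0",
)

```text
clock: 16.5
eef_pos: [545.3, 44.9, 73.5]
tool_rot: [-1.575, -0.003, 0.544]
force: [-1.6, -3.7, 19.1]
width: 12.9
```

```bash
python3 st.py;python3 look.py a5 545 43 80 24
```

```text
clock 16.5
qpos [ 0.063  0.726 -0.304  1.934  0.404  0.537  0.026]
eef_pos [545.326  44.861  73.484]
tool_rot [-1.575 -0.003  0.544]
force [-1.586 -3.737 19.121]
torque [-0.613  0.483  0.131]
[216 210]
[228 175]
16.6 [545.3  44.9  73.5] [-1.575 -0.003  0.545] [ 0.06  0.73 -0.3   1.93  0.4   0.54  0.03]
```

View pics/a5.png

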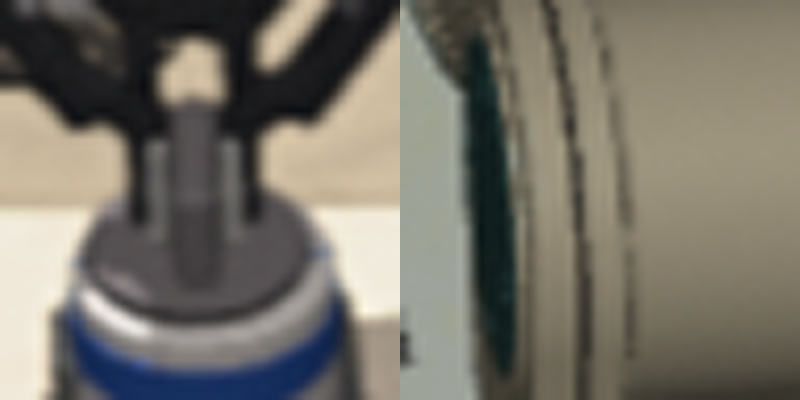

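>>> step_arm(
  moves="0.002 0 0 0 0.4 0 0;0 0 0 0 0 0 0;0 0 0 0 0 0 0",
)

```text
clock: 16.9
eef_pos: [545.4, 44.8, 73.5]
tool_rot: [-1.575, -0.003, 0.497]
force: [-0.6, -3.1, 18.6]
width: 12.9
```

```bash
python3 st.py
```

```text
clock 16.9
qpos [ 0.055  0.725 -0.291  1.934  0.388  0.534 -0.007]
eef_pos [545.428  44.837  73.494]
tool_rot [-1.575 -0.003  0.497]
force [-0.59  -3.054 18.644]
torque [-0.673  0.471  0.199]
```

>>> step_arm(
  moves="0.001 0 0 0 0.2 0 0;0 0 0 0 0 0 0;0 0 0 0 0 0 0;0 0 0 0 0 0 0;0 0 0 0 0 0 0",
)

```text
clock: 17.4
eef_pos: [545.5, 44.8, 73.5]
tool_rot: [-1.575, -0.003, 0.474]
force: [-1.0, -3.4, 19.3]
width: 12.8
```

```bash
python3 st.py; python3 look.py a6 545 43 80 20
```

```text
clock 17.4
qpos [ 0.05   0.724 -0.285  1.934  0.381  0.532 -0.023]
eef_pos [545.461  44.824  73.478]
tool_rot [-1.575 -0.003  0.474]
force [-1.044 -3.35  19.28 ]
torque [-0.711  0.476  0.455]
[216 210]
[228 175]
17.5 [545.5  44.8  73.5] [-1.575 -0.003  0.474] [ 0.05  0.72 -0.28  1.93  0.38  0.53 -0.02]
```

View pics/a6.png

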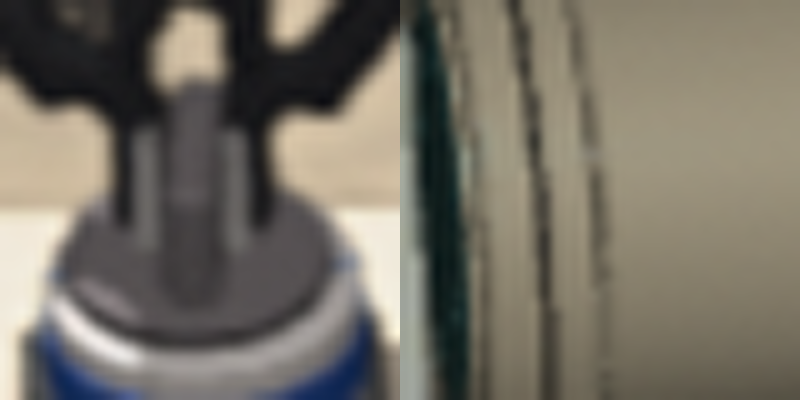

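The reaction torque jumped to 0.455 N m after 1.68 rad of turn, so the key is at the stop. The disc lies flush on the rim (scene crop 190,270). It is still gripped and pressed with about 19 N, so I'm handing in.

```bash
python3 -c "
from cell import ctrl
print(ctrl.finish_job())"; python3 st.py
```

```text
the job is handed in; nothing more can be done
None
the job is handed in; nothing more can be done
```

I picked up the grey key by its bar, pushed it home into the blue-ringed port, and turned it clockwise to its stop. I handed in at 17.5 s while still gripping and pressing it. The hand-in gives no verdict.

**Seating:** the tool stopped 43 mm above the grasp height, which puts the disc on the rim. It could go no lower when the press rose to 27 N. I then eased off and held about 19 N.

**Turn:** the tool turned about 1.68 rad in all. The reaction torque rose from about 0.14 to 0.46 N m over the last steps, which I take as the stop. The finger opening stayed near 13 mm, so I saw no sign of the bar slipping.

**Last picture:** the scene camera showed the disc flush on the rim, roughly 1 mm off centre before the last small turns. The arm blocked the top camera at the end, so only one view supports this.

**Not checked:** I could not read the plate and valve joints, so their values are inferred from tool height, force and torque. I never moved the arm to the yellow port, timer, tape or notepad, but did not measure them again at the end.

**Disagreement:** the key's bar looked about 2 pixels lower in the scene picture than my model predicted, both before and after the grasp. I put this down to calibration or bar shape rather than tilt.

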